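Light the pickling shelf and hold the red-lidded jar at the front

TASK

Turn up the shelf lamp's dimmer knob until its white pointer line meets the red mark on its ring, then, holding the carousel by its blue upright handle, turn it until the red-lidded jar stands right at the red front pointer. The carousel is sprung and swings back when let go, so finish while still holding the handle, with the carousel still and the jar in the lamplight at the front. Keep off the jars, leave the lamp's toggle switch and everything else on the shelf as they are, and leave the knob at its mark.

Things in the scene. Friction and masses are not known exactly. Their poses are not given: they have to be found in the camera images.
- dial_grip (a point): grip point on the axis of the black dimmer knob, 58 mm above the shelf; z up, x along the knob's bar to its pointer end. On a grey base 130 x 130 x 30 mm high: round skirt 60 mm wide (to 42 mm above the shelf), on it a bar 60 mm long, 14 mm wide, 42 to 68 mm above the shelf. Pinch the bar across its width; it can be let go and retaken, and stays where left
- dial_tip (a point): where the knob's white pointer line points: 42 mm from the knob's axis, beyond the pointer end of the bar, 32 mm above the shelf; it turns with the knob
- mark (a point): centre of the red mark on the white ring around the knob (ring 96 mm in diameter on the grey base, does not turn), 42 mm from the knob's axis, 32 mm above the shelf: the knob is set when dial_tip lies here
- dial (a joint): turn of the knob in rad, growing clockwise seen from above, 0 to 4.7, stiff (about 0.04 N m); starts between 0 and 0.6; the mark lies 0.5 to 2.3 rad clockwise of the start
- handle: blue upright grip near the carousel's rim, 110 mm from its axis: cylinder 16 mm in diameter, 65 mm long, spinning freely on its own axis, so the hand that holds it need not turn. Origin: on its axis, 108 mm above the shelf; the grip reaches from 78 to 143 mm above the shelf (jar lids end at 119 mm, the disc's top is at 34 mm)
- carousel_axis (a point): the carousel's vertical axis of turning, at the height of the top of its wooden disc (260 mm diameter, 34 mm above the shelf); a low steel hub 24 mm wide stands 20 mm high there
- turntable (a joint): turn of the carousel in rad, growing counter-clockwise seen from above; 0 at the start, whither a soft spring (0.08 N m per rad) returns it; stops at -3.05 and 3.05. The handle starts on the robot's side. The four jars stand 45 and 135 degrees to either side of the handle; the turn needed is 25 to 65 or 115 to 155 degrees by the shorter way
- front (a point): the front place, where the red-lidded jar's origin must come: 75 mm from the carousel's axis, 34 mm above the shelf, in the direction of the fixed white tongue with a red diamond that sticks out 45 mm from under the disc on the robot's side
- red_jar: closed glass jar with a red screw lid and paper label, 62 mm diameter, 85 mm high, about 0.22 kg, standing loose on the carousel disc 75 mm from its axis; origin: centre of its underside (34 mm above the shelf), z up. This is the marked jar; it may start at any of the carousel's four places
- jar_a: closed glass jar with a white screw lid and paper label, 62 mm diameter, 85 mm high, about 0.22 kg, standing loose on the carousel disc 75 mm from its axis; origin: centre of its underside (34 mm above the shelf), z up
- jar_b: closed glass jar with a white screw lid and paper label, 62 mm diameter, 85 mm high, about 0.22 kg, standing loose on the carousel disc 75 mm from its axis; origin: centre of its underside (34 mm above the shelf), z up
- jar_c: closed glass jar with a white screw lid and paper label, 62 mm diameter, 85 mm high, about 0.22 kg, standing loose on the carousel disc 75 mm from its axis; origin: centre of its underside (34 mm above the shelf), z up
- switch (a joint): black toggle switch of the lamp on a small white block, in rad, 0 as it stands at the start; leave it alone
- funnel: steel funnel standing mouth down, 100 mm wide, 110 mm high, loose, a bystander; origin: centre of its underside
- big_jar: large closed amber glass jar, 90 mm diameter, 150 mm high, loose, a bystander; origin: centre of its underside
- saucer: white ceramic saucer, 140 mm diameter, 20 mm high, loose, a bystander; origin: centre of its underside
- scoop: yellow plastic scoop, box-shaped bowl 70 x 50 x 32 mm with a 90 mm rod handle towards its -x, loose, a bystander; origin: centre of the bowl's underside

How it is judged (in metres and radians):
On the way, in this order (a step that is already met when the one before it is completed fails the run):
1. the dimmer knob's pointer line is at the red mark (horizontal distance between dial_tip and mark below 0.006 m), for 0.2 s.
2. the red-lidded jar is at the front pointer and the carousel is held still by its handle (horizontal distance between red_jar and front below 0.012 m and contact force between the fingers and handle above 0.3 N and velocity of joint turntable between -0.06 and 0.06 rad/s), for 0.3 s.
At the end, for the whole second after the job is handed in: Dimmer pointer within 6 mm of the red mark; red-lidded jar within 12 mm of the front place; carousel still (under 0.06 rad/s), the fingers on its blue handle; all four jars upright (0.1 rad) on the carousel, within 95 mm of its axis (all of step 2 and horizontal distance between dial_tip and mark below 0.006 m and angle between each of red_jar, jar_a, jar_b, jar_c's own z axis and vertical below 0.1 rad and height (world z) of red_jar between 0.028 and 0.042 m and horizontal distance between each of red_jar, jar_a, jar_b, jar_c and carousel_axis below 0.095 m and height (world z) of jar_a between 0.028 and 0.042 m and height (world z) of jar_b between 0.028 and 0.042 m and height (world z) of jar_c between 0.028 and 0.042 m); the arm keeps its last pose, push and grip.
It fails at once if the robot touches a jar on the carousel (contact force between any of the arm, the fingers and red_jar above 1 N or contact force between any of the arm, the fingers and jar_a above 1 N or contact force between any of the arm, the fingers and jar_b above 1 N or contact force between any of the arm, the fingers and jar_c above 1 N).
It fails at once if the lamp's toggle switch is moved (value of joint switch above 0.2 rad).
It fails at once if a bystander on the shelf is moved by more than 20 mm (distance of any of funnel, big_jar, saucer, scoop from where it was at the start of the episode above 0.02 m).
It also fails if it takes over 51 s, if anything falls off the work surface, if the arm or the gripper's body presses on something with over 40 N, if the wrist force passes 120 N, or if a joint passes its speed limit or range.

ROBOT

A 6-joint arm with a two-finger parallel gripper is mounted at the origin on the work surface. World frame = base frame: x ahead of the robot, y to its left, z up, the work surface at z = 0. Lengths are in mm, angles in degrees, forces in N, time in s.
With the tool pointing down it reaches from about 425 to 925 mm from the base axis. Payload 12.5 kg.
Tool frame: the origin (TCP) lies midway between the tips of the shut fingers; the grasp point (between the pads) lies 19 mm behind it; z points along the fingers, y is the line along which they close (so a half turn about z gives the same grasp; the last joint's range is limited). The gripper opens to 85 mm and grips with 20 to 120 N. Pads are 22 mm wide; open, the fingers measure 114 mm over their backs; the gripper's body (76 mm by 85 mm) begins 54 mm behind the grasp point. The pads swing forward as they close: fully open they stand 13 mm farther back than shut.
Start: joints at [67.059, 28.126, 89.318, -0, 62.55, -6.05], TCP at [181.575, 598.06, 231.327] pointing down, gripper open.
Joint ranges: [-177.58, 177.58], [-47.91, 125.51], [2.72, 160], [-65.01, 245.01], [3.68, 167.84], [-153.87, 153.87]. Speed limits (degrees/s): [127.2, 127.2, 159.86, 180, 180, 180].

INTERFACE

Orientations are given as a 3x3 rotation matrix whose columns are the frame's x, y, z axes.
In Python, from bench import env, eoat, vision, ticket gives the robot as it stands. The module is installed in compiled form; this text tells all that it offers. Calls block until the motion is done:
- env.movep(position, orientation): joint-space move of the TCP to a pose.
- env.move_linear(position, rate=150, orientation=None): straight line of the TCP; orientation=None keeps the orientation; rate is the mean speed in mm/s.
- env.movej(angles): joint-space move.
- eoat.move_gripper(opening, strength=None): opening from 0.0 (shut) to 1.0 (fully open); strength is the grip in N (None keeps the last); returns when the fingers have stopped.
- env.pause(seconds).
- env.solve_ik(position, orientation): joint angles nearest the present ones, or None.
- env.read_state(): the state.
- vision.read_camera(name): name is "scene" or "top"; returns a dict with "img" (384x512x3 uint8, blue, green, red), "mtx" (3x3 intrinsics, pixels), "R" (3x3) and "t" (3): a world point X has camera coordinates R X + t. Camera axes: x right, y down, z forward; pixel columns grow to the right and rows downward; lengths in mm; the calibration is good to about 2 mm. A picture is of the moment at which its call begins. There is no depth.
A pose or a line that the arm cannot do raises env.PlanningError and nothing moves.
- ticket.hand_in(): hands the job in; it is judged then, once.
The state is a dict: "time": time; "qpos": joint angles; "qd": joint speeds; "joint_efforts": joint torques, N m; "position": TCP position; "eef_rot": TCP orientation; "wrist_force": force on the tool from outside, world axes, zero at the start; "torque": the same for the moment, N m; "finger_gap": opening from 0.0 (shut) to 1.0 (fully open); "grasp_force": force on a finger pad.
Only numpy, scipy, OpenCV 4.12 (cv2) and the standard library are available. Lean on these libraries where they do the work, as an engineer would, in place of code of your own. Each camera call takes 0.05 s, during which the arm holds its last target. There are 200 camera calls.

## Working session

There is one attempt and no reset: what is moved stays moved. The work goes in short steps, each a Python script; the robot and the scene stay as the last script left them, time stands still between calls to the robot, and variables do not carry over. Pictures are saved under pics/ and viewed, at most 10 in all, crops included, and the job is handed in when it is done.

```bash
mkdir -p pics
python3 - <<'E'
from bench import env,vision
import cv2,numpy as np
for n in("scene","top"):
    c=vision.read_camera(n); cv2.imwrite(f"pics/{n}0.png",c["img"])
    np.savez(f"{n}0.npz",**c)
    print(n,c["mtx"].tolist(),np.round(c["R"],3).tolist(),c["t"], "campos",-c["R"].T@c["t"])
print(env.read_state())
E
```

```text
scene [[391.6184794648597, 0.0, 252.62777921051142], [0.0, 391.6184794648597, 183.5247761673082], [0.0, 0.0, 1.0]] [[-0.641, 0.768, -0.014], [0.525, 0.424, -0.738], [-0.56, -0.48, -0.675]] [ 395.67912109 -243.39703685 1903.60377483] campos [1447.67402035  713.86846836 1110.9199596 ]
top [[347.3021793810414, 0.0, 251.76007643710778], [0.0, 347.3021793810414, 188.1832714438655], [0.0, 0.0, 1.0]] [[-0.009, -1.0, -0.003], [-0.99, 0.009, -0.143], [0.143, 0.002, -0.99]] [  17.03890817  580.35218216 1125.71047329] campos [ 413.41371373    9.70573724 1197.21257484]
{'time': 0.1, 'qpos': array([ 6.70586934e+01,  2.81616225e+01,  8.93438698e+01, -1.21734363e-03,
        6.25511207e+01, -6.05186155e+00]), 'qd': array([ 0.01526658, -0.10207726, -0.13769942, -0.0278164 , -0.01330346,
        0.00537323]), 'joint_efforts': array([ 2.96301521e-03, -6.19445086e+01, -2.62028539e+01, -9.09026471e-05,
        3.01983382e-03,  4.16065279e-05]), 'position': array([181.5047095 , 597.8730404 , 230.79272451]), 'eef_rot': array([[-9.56869953e-01,  2.90516365e-01, -3.67778900e-04],
       [ 2.90516585e-01,  9.56869517e-01, -9.17278321e-04],
       [ 8.54320542e-05, -9.84561934e-04, -9.99999512e-01]]), 'wrist_force': array([-0.13644118, -0.02755189, -0.55649616]), 'torque': array([-0.06837874,  0.05465534, -0.03291483]), 'grasp_force': 0.0, 'finger_gap': 0.9978661606097934}
```

View pics/scene0.png

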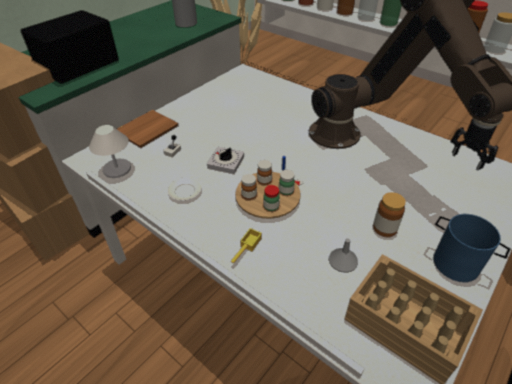

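View pics/top0.png

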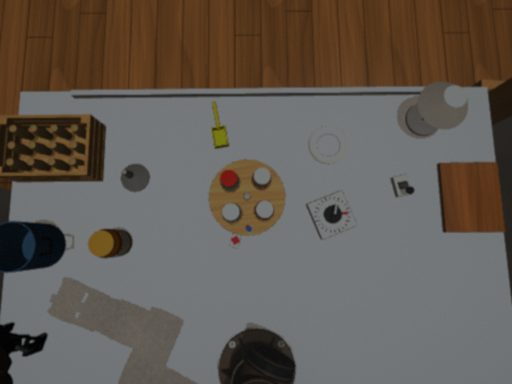

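Scene view: the carousel is at about (268,193) with the red lid at (272,191), and the knob is at (226,158). Top view: hub (247,196), red lid (229,179), blue handle (248,228), red diamond (235,240), knob (333,213) with its mark near (345,212). Next I'll zoom in and measure.

```bash
cat > h.py <<'E'
import numpy as np,cv2
def ray(c,uv):
    d=c["R"].T@np.linalg.solve(c["mtx"],np.array([uv[0],uv[1],1.]));return -c["R"].T@c["t"],d
def plane(c,uv,z):
    o,d=ray(c,uv);return o+d*(z-o[2])/d[2]
def tri(c1,u1,c2,u2):
    (o1,d1),(o2,d2)=ray(c1,u1),ray(c2,u2)
    s=np.linalg.lstsq(np.c_[d1,-d2],o2-o1,rcond=None)[0]
    a,b=o1+d1*s[0],o2+d2*s[1];return (a+b)/2,np.linalg.norm(a-b)
def proj(c,X):
    p=c["mtx"]@(c["R"]@np.array(X,float)+c["t"]);return p[:2]/p[2]
def blobs(img,lo,hi,box,amin=3):
    x0,y0,x1,y1=box;h=cv2.cvtColor(img,cv2.COLOR_BGR2HSV)[y0:y1,x0:x1]
    m=cv2.inRange(h,np.array(lo),np.array(hi))
    if lo[0]==0: m|=cv2.inRange(h,np.array((172,)+tuple(lo[1:])),np.array((180,)+tuple(hi[1:])))
    n,_,s,ce=cv2.connectedComponentsWithStats(m)
    return [(np.round(ce[i]+[x0,y0],2).tolist(),s[i].tolist()[2:]) for i in range(1,n) if s[i][4]>=amin]
E
python3 - <<'E'
from h import *
T=dict(np.load("top0.npz"));S=dict(np.load("scene0.npz"))
for n,c,kb,cb in(("T",T,(300,180,365,245),(200,150,295,255)),("S",S,(200,140,250,180),(225,145,310,225))):
    i=c["img"]
    print(n,"red car",blobs(i,(0,120,60),(8,255,255),cb)); print("blue",blobs(i,(100,120,40),(130,255,255),cb))
    print("red knob",blobs(i,(0,80,60),(10,255,255),kb)); print("black",blobs(i,(0,0,0),(180,255,45),kb,8))
    print("wood",[b for b in blobs(i,(9,70,60),(25,255,255),cb,100)])
def z(c,b,k):return cv2.resize(c["img"][b[1]:b[3],b[0]:b[2]],None,fx=k,fy=k,interpolation=cv2.INTER_CUBIC)
a=z(T,(302,184,362,244),6);b=z(S,(200,140,252,185),7);
p=np.zeros((360,760,3),np.uint8);p[:a.shape[0],:360]=a;p[:315,380:744]=b;cv2.imwrite("pics/knob.png",p)
a=z(T,(204,155,294,255),4);b=z(S,(228,148,308,223),5)
p=np.zeros((400,780,3),np.uint8);p[:400,:360]=a;p[:375,370:770]=b;cv2.imwrite("pics/car.png",p)
E
```

```text
T red car [([228.42, 178.04], [18, 17, 235]), ([235.0, 239.73], [7, 8, 37])]
blue [([248.5, 228.29], [4, 4, 14])]
red knob [([344.36, 212.71], [6, 3, 14])]
black [([331.87, 214.45], [17, 17, 194])]
wood [([246.92, 197.77], [76, 75, 3291])]
S red car [([297.07, 182.27], [5, 4, 15]), ([271.32, 190.48], [16, 13, 152])]
blue [([283.43, 161.86], [2, 12, 21])]
red knob [([217.14, 152.71], [3, 3, 7])]
black [([225.73, 154.85], [11, 11, 91])]
wood [([266.1, 197.0], [64, 49, 1519])]
```

View pics/knob.png

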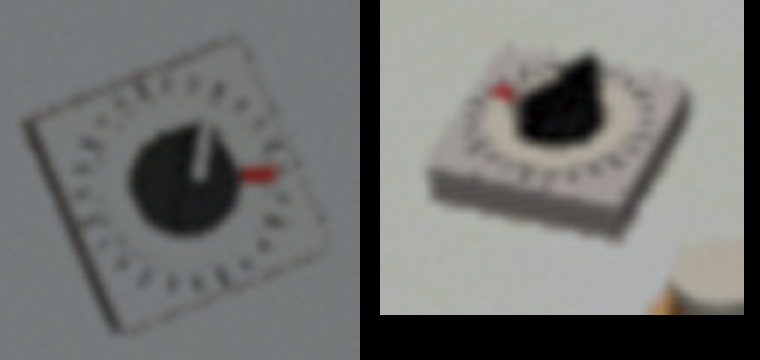

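View pics/car.png

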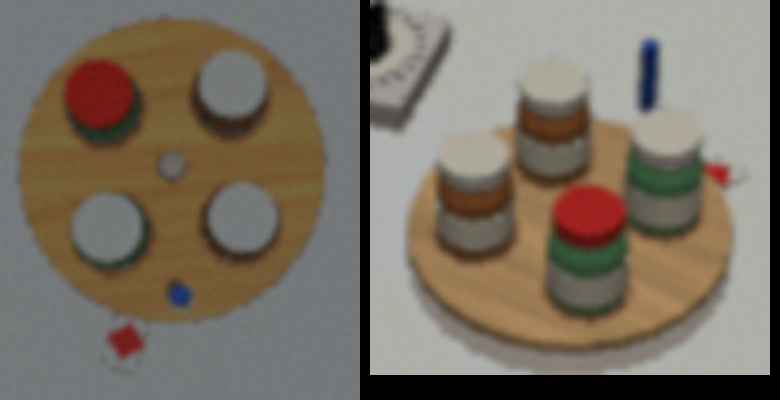

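Knob crop: the white line runs from (335.3,214) to (336.8,204.8) in the top image and the red mark is at (344.4,212.7), about 75° clockwise of it. Carousel crop: the red jar is far-left, so the turn is about +120° counter-clockwise, with the diamond left of the handle on the robot's side.

```bash
cat >> h.py <<'E'
def cyl(c,z): pass
E
python3 - <<'E'
from h import *
from bench import env
T=dict(np.load("top0.npz"));S=dict(np.load("scene0.npz"))
def s(n,r):print(n,np.round(r[0],1),"miss",round(r[1],1))
s("lid",tri(T,(228.42,178.04),S,(271.32,190.48)))
s("diamond",tri(T,(235,239.73),S,(297.07,182.27)))
s("disc",tri(T,(246.92,197.77),S,(266.1,197.0)))
s("mark",tri(T,(344.36,212.71),S,(217.14,152.71)))
s("handle top",tri(T,(248.9,228.5),S,(228+(650-370)/5,148+45/5)))
lid=plane(T,(228.42,178.04),117)
hub=plane(T,(204+171.5/4-.4,155+166/4-.4),54);han=plane(T,(248.9,228.3),143);dia=plane(T,(235,239.73),8)
disc=plane(T,(246.5,196.6),34)
print("hub",hub,"disc",disc,"handle",han,"lid",lid,"dia",dia)
for n,p,r in(("handle",han,110),("lid",lid,75),("dia",dia,0)):
    d=(p-hub)[:2];print(n,np.hypot(*d),np.degrees(np.arctan2(d[1],d[0])))
cor=[plane(T,(302+x/6-.4,184+y/6-.4),30) for x,y in((25,122),(235,38),(328,248),(118,330))]
base=np.mean(cor,0);print("base",base,[np.linalg.norm(cor[i]-cor[i-1]).round(1) for i in range(4)])
mk=plane(T,(344.36,212.71),32);d=(mk-base)[:2];print("mark",mk,np.hypot(*d),np.degrees(np.arctan2(d[1],d[0])))
i=T["img"][195:235,315:352];g=cv2.cvtColor(i,cv2.COLOR_BGR2HSV)
# skirt ring + bar: black mask minus; white line inside dark region
m=cv2.morphologyEx((g[...,2]<60).astype(np.uint8),cv2.MORPH_CLOSE,np.ones((5,5)))
w=np.argwhere((m>0)&(g[...,2]>75)&(g[...,1]<90));print("line px",[(x+315,y+195) for y,x in w])
p0=plane(T,(302+200/6-.4,184+180/6-.4),68);p1=plane(T,(302+209/6-.4,184+125/6-.4),68)
d=(p1-p0)[:2];print("line",p0,p1,np.hypot(*d),np.degrees(np.arctan2(d[1],d[0])))
e=(p1-base)[:2];print("from base",np.hypot(*e),np.degrees(np.arctan2(e[1],e[0])))
E
```

```text
lid [604.4  83.7 113.2] miss 3.8
diamond [409.9  69.5   8.8] miss 1.5
disc [555.2  25.    5.4] miss 9.5
mark [ 497.9 -300.1   36.5] miss 7.8
handle top [443.7  20.6 139.9] miss 1.9
hub [552.35900282  29.50375091  54.        ] disc [553.09088006  29.77713765  34.        ] handle [443.65097531  21.30022677 143.        ] lid [602.63914732  85.02279646 117.        ] dia [409.46537924  70.16727154   8.        ]
handle 109.01712275022982 -175.68442071932145
lid 74.90298625942448 47.83482270730617
dia 148.5668521852524 164.11513234801356
base [ 491.44805858 -253.45210258   30.        ] [np.float64(125.6), np.float64(128.8), np.float64(127.3), np.float64(126.5)]
mark [ 495.91866361 -297.94546326   32.        ] 44.717395435783374 -84.26229047262659
line px [(np.int64(335), np.int64(208)), (np.int64(336), np.int64(208)), (np.int64(335), np.int64(209)), (np.int64(336), np.int64(209)), (np.int64(335), np.int64(210)), (np.int64(336), np.int64(210)), (np.int64(334), np.int64(211)), (np.int64(335), np.int64(211)), (np.int64(336), np.int64(211)), (np.int64(334), np.int64(212)), (np.int64(335), np.int64(212)), (np.int64(334), np.int64(213)), (np.int64(335), np.int64(213))]
line [ 490.75694288 -257.70891305   68.        ] [ 520.58627786 -263.88403971   68.        ] 30.46180255842071 -11.695889696885407
from base 30.949331745977613 -19.698159781277685
```

Measurements agree: handle radius 109 mm, jar radius 75 mm and lid height 113 mm, with a carousel turn of about +116°. The knob axis is near (491.2,-255.8), its bar heads -12°, and the mark is at -84°. Now the knob.

```bash
cat >> h.py <<'E'
def Rz(deg):
    c,s=np.cos(np.radians(deg)),np.sin(np.radians(deg));return np.array([[c,s,0],[s,-c,0],[0,0,-1.]])
E
python3 - <<'E'
from h import *
from bench import env,eoat
A=np.array([491.2,-255.8]);h0=-11.9;h1=-83.8
for k in(0,180):
    print(k,[None if (q:=env.solve_ik([*A,47],Rz(h+k))) is None else np.round(q[[0,5]],0).tolist() for h in(h0,h1-5)])
best=min((0,180),key=lambda k:max(abs(env.solve_ik([*A,47],Rz(h+k))[5]) if env.solve_ik([*A,47],Rz(h+k)) is not None else 999 for h in(h0,h1-5)))
print(best)
env.movep([*A,200],Rz(h0+best));eoat.move_gripper(0.55,40)
env.move_linear([*A,80],rate=150);env.move_linear([*A,47],rate=60)
s=env.read_state();print(s["wrist_force"],s["position"])
eoat.move_gripper(0.0,50);s=env.read_state();print(s["time"],s["finger_gap"],s["grasp_force"],s["wrist_force"],s["torque"],s["position"])
n=10
for i in range(1,n+1):
    env.movep([*A,47],Rz(best+h0+(h1-h0)*i/n))
s=env.read_state();print(s["time"],s["finger_gap"],s["wrist_force"],s["torque"],s["position"],np.degrees(np.arctan2(s["eef_rot"][1,0],s["eef_rot"][0,0])))
eoat.move_gripper(0.55)
env.move_linear([*A,90],rate=100);env.movep([400,-120,230],Rz(h1+best))
s=env.read_state();print(s["time"])
from bench import vision
c=vision.read_camera("top");np.savez("top1.npz",**c);b=cv2.resize(c["img"][184:244,302:362],None,fx=8,fy=8,interpolation=cv2.INTER_CUBIC);cv2.imwrite("pics/knob1.png",b)
E
```

```text
0 [[-34.0, 68.0], [-34.0, 144.0]]
180 [[-34.0, -112.0], [-34.0, -36.0]]
180
[-0.442004   -0.1261355   0.44471299] [ 491.2336841  -255.81222315   46.9060976 ]
5.8 0.15081937756454156 50.54482698440552 [ -8.23047002 -14.98677601   4.35125997] [-2.28303844  1.35186397 -0.01484552] [ 491.03047855 -257.84942519   47.77087536]
8.3 0.14995928978106346 [ 8.30840281 -0.58877754  4.81343693] [ 0.07945271 -1.83358066 -0.05139727] [ 493.19659808 -256.27528083   47.82611885] 96.57819820574362
10.175
```

View pics/knob1.png

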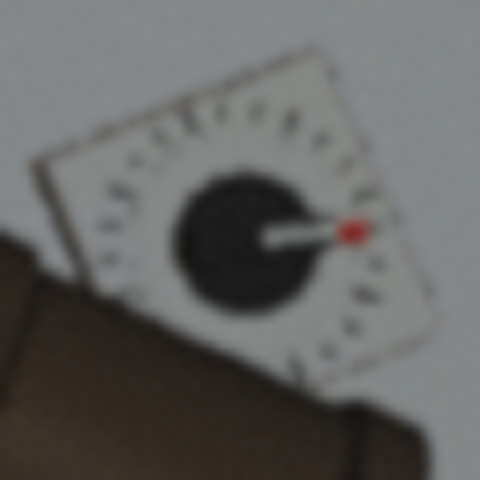

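The pointer line runs from (268,239) to (325,229) in this crop and the red mark is at (352,232), so it is nearly aligned. I'll compute the residual.

Run:
```python
from h import *
T=dict(np.load("top1.npz"))
f=lambda x,y,z:plane(T,(302+(x+.5)/8-.5,184+(y+.5)/8-.5),z)[:2]
p0,p1=f(268,239.5,68),f(325,230,68);mk=f(352,232.5,32);sk=f(246,243,42)
hd=lambda d:np.degrees(np.arctan2(d[1],d[0]))
print(p0,p1,np.linalg.norm(p1-p0),hd(p1-p0),"mark",mk,"skirt",sk)
# pixel-weighted line fit: bright low-sat pixels in dark knob
i=T["img"][205:222,324:344].astype(int).max(2);print(i)
print(blobs(T["img"],(0,80,60),(10,255,255),(335,205,355,222)))
for A in([493.3,-257.9],[494,-259],p0,sk):
    d=mk-A;print(A,np.linalg.norm(d),hd(d))
```

```text
[ 491.07782105 -258.1421916 ] [ 494.72527075 -281.44661641] 23.58813483953402 -81.10462154890904 mark [ 496.16702942 -301.98741002] skirt [ 491.49585648 -255.11590855]
[[136 136 135 132 119 111 107  93  85  86 100 110 120 129 134 137 136 134
  133 131]
 [136 134 131 112  83  65  55  46  42  44  50  61  82 104 120 129 135 136
  134 133]
 [133 122 107  79  49  35  29  28  28  28  28  32  41  58  82 113 130 136
  134 136]
 [127  96  61  41  30  29  28  30  28  32  27  28  27  30  48  83 118 134
  136 136]
 [114  72  38  27  30  30  30  30  29  30  28  29  29  25  32  54  98 124
  132 133]
 [ 92  49  30  29  32  30  25  29  29  29  28  27  28  27  29  37  67  95
  112 118]
 [ 71  35  29  29  27  28  28  27  30  28  30  37  42  45  51  53  59  77
   94 104]
 [ 51  29  28  29  28  27  27  27  29  30  44  72  84  87  93  95  94 103
  117 122]
 [ 44  23  27  28  29  29  29  27  28  31  55 100 114 110 109 106 105 104
  107 109]
 [ 41  23  25  30  29  27  28  29  29  29  49  84  92  78  70  69  63  61
   72  92]
 [ 41  21  25  30  29  27  29  25  27  26  31  44  45  36  33  33  32  50
   86 114]
 [ 52  27  26  26  30  28  27  26  26  26  26  28  27  28  27  27  33  70
  112 132]
 [ 73  37  25  25  26  26  30  27  27  27  28  28  27  29  28  27  45  86
  122 136]
 [101  60  32  28  28  28  29  28  29  28  29  30  29  29  27  31  58 101
  127 134]
 [123  84  44  31  28  30  28  29  29  30  28  27  28  28  29  47  88 119
  134 135]
 [131 106  68  40  29  29  29  29  29  27  28  26  28  32  45  74 112 132
  135 135]
 [136 125 103  75  51  37  32  29  27  29  29  31  38  56  80 105 126 135
  136 135]]
[([345.5, 212.5], [4, 2, 8])]
[493.3, -257.9] 44.18053394770917 -86.27926184158167
[494, -259] 43.04199619755176 -87.1141172524218
[ 491.07782105 -258.1421916 ] 44.13958790421022 -83.37918364595254
[ 491.49585648 -255.11590855] 47.10368888904588 -84.30874469328272
```

The knob is within about 3° (2 mm) of the mark, inside tolerance. Now the handle: grip it above lid height, then re-centre the arc on where the grip actually settles.

Run:
```python
from h import *
from bench import env,eoat,vision
H=np.array([443.7,21.]);hub=np.array([552.6,29.6]);Z=121.5
def ok(k):
    q=[env.solve_ik([*p,Z],Rz(k)) for p in(H,(608,-65))];print(k,[None if a is None else np.round(a,0).tolist() for a in q])
    return 999 if any(a is None for a in q) else max(abs(a[5]) for a in q)
k=min((0,180),key=ok)
env.movep([*H,230],Rz(k));eoat.move_gripper(0.55,40)
env.move_linear([*H,160],rate=150);env.move_linear([*H,Z],rate=60)
s=env.read_state();print(s["wrist_force"])
eoat.move_gripper(0.0,50);s=env.read_state();print(s["time"],s["finger_gap"],s["grasp_force"],s["wrist_force"],s["position"])
P=s["position"][:2]+s["wrist_force"][:2]*0
u=H-hub;a0=np.arctan2(u[1],u[0]);C=np.array([H[0],P[1]])-110*np.array([np.cos(a0),np.sin(a0)])
print("C",C)
n=12;tot=np.radians(116.3)
for i in range(1,n+1):
    a=a0+tot*i/n;env.move_linear([*(C+110*np.array([np.cos(a),np.sin(a)])),Z],rate=35)
    s=env.read_state()
    if i%3==0:print(i,s["time"],s["wrist_force"].round(1),s["position"].round(1),s["finger_gap"].round(3))
    if np.linalg.norm(s["wrist_force"])>45:print("stop");break
np.save("arc.npy",[*C,a0,a,Z,k])
c=vision.read_camera("top");np.savez("top2.npz",**c);b=cv2.resize(c["img"][155:255,204:294],None,fx=6,fy=6,interpolation=cv2.INTER_CUBIC);cv2.imwrite("pics/car2.png",b)
c=vision.read_camera("scene");np.savez("scene2.npz",**c)
```

```text
0 [[-6.0, 23.0, 121.0, -0.0, 36.0, 84.0], [-12.0, 34.0, 98.0, -0.0, 48.0, 78.0]]
180 [[-6.0, 23.0, 121.0, -0.0, 36.0, -96.0], [-12.0, 34.0, 98.0, -0.0, 48.0, -102.0]]
[-0.05223649  0.63711631 -0.1721397 ]
14.0083 0.16738276563313587 48.73243868350983 [-1.2418146  -0.13028949  5.23850237] [443.81477316  20.9867846  121.95225328]
C [553.35858841  29.64669149]Traceback (most recent call last):
  File "<stdin>", line 19, in <module>
AttributeError: 'float' object has no attribute 'round'
```

The script stopped on a print error after step 3, with the arm still holding at 3/12. I'll continue from there.

Run:
```python
from h import *
from bench import env,eoat,vision
u=np.array([443.7,21.])-[552.6,29.6];a0=np.arctan2(u[1],u[0]);C=np.array([553.36,29.65]);Z=121.5
n=12;tot=np.radians(116.3)
for i in range(4,n+1):
    a=a0+tot*i/n;env.move_linear([*(C+110*np.array([np.cos(a),np.sin(a)])),Z],rate=35)
    s=env.read_state()
    if i%2==0:print(i,s["time"],s["wrist_force"].round(1),s["position"].round(1),s["finger_gap"],s["grasp_force"])
    if np.linalg.norm(s["wrist_force"])>45:print("stop");break
np.save("arc.npy",[*C,a0,a,Z])
env.pause(.3)
c=vision.read_camera("top");np.savez("top2.npz",**c);b=cv2.resize(c["img"][155:255,204:294],None,fx=6,fy=6,interpolation=cv2.INTER_CUBIC);cv2.imwrite("pics/car2.png",b)
c=vision.read_camera("scene");np.savez("scene2.npz",**c)
```

```text
4 16.7417 [-9.8 -8.2 10. ] [472.1 -46.4 121.9] 0.16846248167819142 49.286842346191406
6 18.1083 [ -9.4 -15.6   9.2] [502.1 -69.6 122. ] 0.16414940433238986 49.22964870929718
8 19.475 [ -3.2 -18.1   3.4] [538.5 -81.5 122. ] 0.16620437166340596 48.90766382217407
10 20.8417 [  1.3 -15.5   0.7] [576.3 -80.3 122.1] 0.16037974482671782 48.77972960472107
12 22.2083 [  3.9 -11.3  -0.2] [611.2 -66.5 122.1] 0.16495707741798118 48.81417989730835
```

View pics/car2.png

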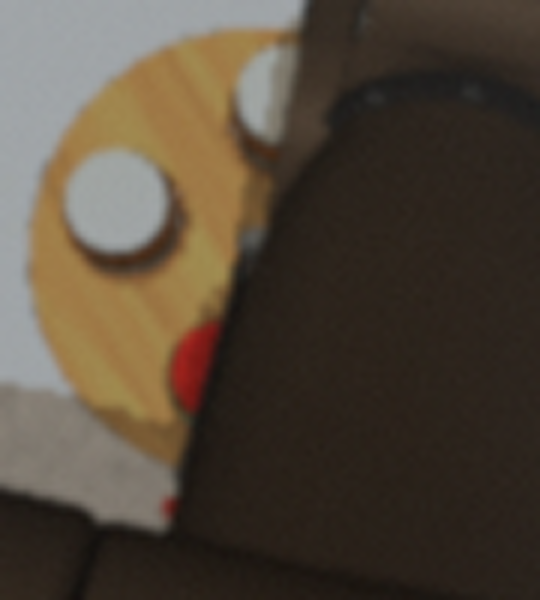

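The top view shows the red lid partly hidden, with its left edge at (168,372) in the crop and the diamond at (170,507). The white lid at (117,205) is whole. I'll check the angle with the white lid and with the scene camera.

Run:
```python
from h import *
T=dict(np.load("top2.npz"));S=dict(np.load("scene2.npz"));S0=dict(np.load("scene0.npz"))
hub=np.array([552.6,29.6])
hd=lambda p:np.degrees(np.arctan2(p[1]-hub[1],p[0]-hub[0]))
f=lambda x,y,z:plane(T,(204+(x+.5)/6-.5,155+(y+.5)/6-.5),z)[:2]
w=f(117,203,119);print("white",w,np.hypot(*(w-hub)),hd(w))
T0=dict(np.load("top0.npz"));w0=plane(T0,(204+232.5/4-.4,155+84/4-.4),119);print("start",hd(w0),np.hypot(*(w0[:2]-hub)))
print(blobs(S["img"],(0,120,60),(8,255,255),(225,140,320,225)))
for a in(155,160,164.1,168,172):
    t=np.radians(a);print(a,proj(S,[*(hub+75*np.array([np.cos(t),np.sin(t)])),115]), proj(T,[*(hub+75*np.array([np.cos(t),np.sin(t)])),119]))
print("calib check start", proj(S0,[602.6,85,115]))
cv2.imwrite("pics/s2.png",cv2.resize(S["img"][130:235,220:325],None,fx=5.5,fy=5.5,interpolation=cv2.INTER_CUBIC))
```

```text
white [569.41147948 101.60390643] 73.94043807952 76.85800287573949
start -41.355330095948176 75.28271199418253
[([282.85, 170.01], [13, 11, 115]), ([297.31, 182.23], [5, 4, 13])]
155 [286.14583805 171.2476244 ] [235.99323697 215.3479387 ]
160 [285.27420971 170.28862549] [237.9441483  216.13836826]
164.1 [284.47191939 169.54242812] [239.59206195 216.6574469 ]
168 [283.63982453 168.86953391] [241.19140217 217.04046841]
172 [282.72083248 168.21963754] [242.85586789 217.31914726]
calib check start [272.41052514 190.06654997]
```

View pics/s2.png

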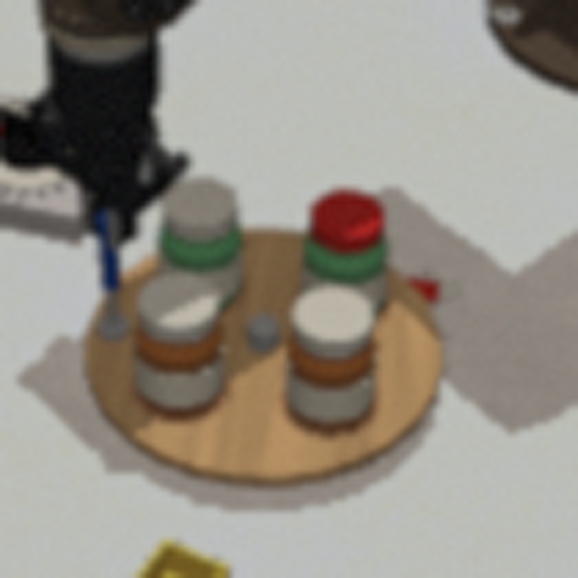

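The scene crop shows the fingers on the handle at (105,235) and all four jars upright. The red lid is at (347,215), beside the diamond at (425,290). The estimates put the jar at 164–168° against a target of 164.1°, an error of at most 5 mm.

Run:
```python
from bench import env,ticket
s=env.read_state();print(s["time"],s["grasp_force"],s["position"],abs(s["qd"]).max())
print(ticket.hand_in())
```

```text
22.6083 48.81124198436737 [611.03933691 -66.52650151 122.08047523] 0.11632552095643102
the job is handed in; nothing more can be done
None
```

I handed the job in at 22.6 s. By my camera measurements the knob is about 2 mm from its mark and the red jar at most 5 mm from the front place, with the gripper still holding the handle; the judge returned no verdict.

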